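# Find the short-packed mushroom box by its weight and flag it

### The arm

A 7-joint arm with a two-finger parallel gripper is mounted at the origin on the work surface. World frame = base frame: x ahead of the robot, y to its left, z up, the work surface at z = 0. Lengths are in m, angles in rad, forces in N, time in s.
With the tool pointing down it reaches from about 0.425 to 0.925 m from the base axis. Payload 6.8 kg.
Tool frame: the origin (TCP) lies on the front face of the gripper's body, between the roots of the fingers; the fingertips stand 73 mm ahead of it and the grasp point (between the pads) lies 54 mm ahead of it (tcp_to_tips is the distance from the TCP to the fingertips, in m); z points along the fingers, x is the direction in which the jaws open and shut, and the axes are right-handed (so a half turn about z gives the same grasp; the last joint's range is limited). The gripper opens to 85 mm and grips with 20 to 120 N. Pads are 22 mm wide; open, the fingers measure 114 mm over their backs; the gripper's body (76 mm by 85 mm) begins 54 mm behind the grasp point. The pads swing forward as they close: fully open they stand 13 mm farther back than shut.
Start: joints at [1.061, 0.477, 0.022, 1.555, -0.011, 1.109, -0.083], TCP at [0.264, -0.621, 0.304] pointing down, gripper open.
Joint ranges: [-2.96, 2.96], [-0.34, 2.1], [-1.41, 1.46], [0.24, 2.44], [-1.37, 4.51], [0.17, 1.92], [-2.96, 2.96]. Speed limits (rad/s): [2.39, 2.39, 3.14, 3.14, 3.14, 3.14, 3.14].

### API

Orientations are given as a unit quaternion [w, x, y, z].
In Python, from station import get_obs, read_camera, hand_in, look_for, silhouettes, tcp_to_tips gives the robot as it stands. The module is installed in compiled form; this text tells all that it offers.
- The arm moves only by the tool apply_moves, never from a script. Its argument "moves" is a list of rows, each a list of 3 entries, a list of its own where there are three numbers: the shift along the tool's x, y, z in units of 25 mm (1.0 is 25 mm), then the turn, a rotation vector about the tool's x, y, z in units of 10 degrees (1.0 is 10 degrees), then the gripper's target within -1 to 1 (fully open at 1, half-way at 0, shut at -1). In form: [[[dx, dy, dz], [rx, ry, rz], jaw], ...]. A call has 1 to 20 rows; each row is the pose to reach, as a shift and turn from the pose commanded when the call began, along the tool's axes at that moment; what a row does not reach only later rows make up. A row lasts 1/8 s, in which the tool goes at most 62.5 mm and 10.7 degrees, less where a joint would pass 70% of its speed; a pose out of reach is approached as far as the arm can. A call with a gripper value outside its range is refused whole. The fingers move at their own pace and stop on an object; "force" is the grip in N (left out, the last holds). Time passes only in rows, so rows that repeat a pose let the fingers close. It gives the time, the measured TCP pose, the force and the opening at its end, in the units of the state.
- get_obs(): the state, without advancing time (a new reading comes with each control period).
- read_camera(name): name is "scene" or "top" or "wrist"; returns a dict with "color" (480x640x3 uint8, red, green, blue), "mtx" (3x3 intrinsics, pixels), "eye" and "rotation" of the camera in the world; the wrist camera has in their place "hand_eye" (4x4, takes a point from camera to tool coordinates, whose origin is the TCP and whose axes are the tool frame's). Camera axes: x right, y up, looking along -z (the intrinsics and any distortion apply to the point x, -y, -z); pixel columns grow to the right and rows downward; lengths in m; the calibration is good to about 2 mm. A picture is of the moment at which its call begins: read the wrist's pose just before it. There is no depth.
- hand_in(): hands the job in, once; it reports no verdict.
Trained networks look in the newest picture that a camera, given by its name, has taken for a name from the list of things; names that differ only in an ending like _2 or _b are one class to them, and where a whole thing is asked for, a point or a joint stands for the part that bears it (a point fixed in the world has none). Each returns a list of dicts, best first, with "conf" (0 to 1); they miss things now and then, are a little off and sometimes report something else, mostly with a low value. They report only what shows in the picture. A call takes as long as a camera call. They do not tell look-alikes from the thing itself.
- look_for(camera, query): "pixel" ([row, column] in pixels, amid what is visible of it).
- silhouettes(camera, query): "mask" (480x640 bool, what is visible of it) and "pixel" ([row, column] in pixels, amid what is visible of it).
The state is a dict: "t": time; "q": joint angles; "joint_vel": joint speeds; "joint_torque": joint torques, N m; "eef_pos": TCP position; "tool_rot": TCP orientation; "contact_force": force on the tool from outside, world axes, zero at the start; "torque": the same for the moment, N m; "gripper_width": opening from 0.0 (shut) to 1.0 (fully open).
Only numpy, scipy, OpenCV 4.12 (cv2) and the standard library are available. Lean on these libraries where they do the work, as an engineer would, in place of code of your own. Each camera call takes 0.05 s, during which the arm holds its last target.

### The job

One of the four closed white boxes has been packed short and is clearly lighter than the other three, though all look alike: find it by lifting, and set it gently and upright in the middle of the check station's steel platform. Then press the station's red key fully home, so that the green key pops up. Leave the three full boxes standing where they were, and do not disturb the jar, the tape roll or the spare lid.

Things in the scene. Friction and masses are not known exactly. Their poses are not given: they have to be found in the camera images.
- box_a: closed white foam box, 120 x 80 x 75 mm, with a 126 x 86 x 12 mm lid fixed on (lid top 87 mm up) and on it a solid blue grip bar, centred, 70 mm long (along the box's x) x 22 mm wide (along y) x 34 mm tall, its top 121 mm up. Looks just like the other three boxes. A full box weighs about 0.54 kg, the one short box about 0.29 kg (each within 0.05 kg); which of the four is short changes from start to start and cannot be seen. Origin: centre of the underside, z up.
- box_b: closed white foam box, 120 x 80 x 75 mm, with a 126 x 86 x 12 mm lid fixed on (lid top 87 mm up) and on it a solid blue grip bar, centred, 70 mm long (along the box's x) x 22 mm wide (along y) x 34 mm tall, its top 121 mm up. Looks just like the other three boxes. A full box weighs about 0.54 kg, the one short box about 0.29 kg (each within 0.05 kg); which of the four is short changes from start to start and cannot be seen. Origin: centre of the underside, z up.
- box_c: closed white foam box, 120 x 80 x 75 mm, with a 126 x 86 x 12 mm lid fixed on (lid top 87 mm up) and on it a solid blue grip bar, centred, 70 mm long (along the box's x) x 22 mm wide (along y) x 34 mm tall, its top 121 mm up. Looks just like the other three boxes. A full box weighs about 0.54 kg, the one short box about 0.29 kg (each within 0.05 kg); which of the four is short changes from start to start and cannot be seen. Origin: centre of the underside, z up.
- box_d: closed white foam box, 120 x 80 x 75 mm, with a 126 x 86 x 12 mm lid fixed on (lid top 87 mm up) and on it a solid blue grip bar, centred, 70 mm long (along the box's x) x 22 mm wide (along y) x 34 mm tall, its top 121 mm up. Looks just like the other three boxes. A full box weighs about 0.54 kg, the one short box about 0.29 kg (each within 0.05 kg); which of the four is short changes from start to start and cannot be seen. Origin: centre of the underside, z up.
- station: fixed check station: a low grey block carrying a bright steel platform, and on its robot side (-x) a grey key housing 80 x 140 x 55 mm whose centre lies 145 mm from the platform's centre. Origin: on the table under the platform's centre; x points away from the keys, z up.
- platform (a point): centre of the platform's top face, a steel plate 180 mm (x) x 160 mm (y), 30 mm above the table; axes as the station's
- key_red_top (a point): centre of the top face of the red key, a cap 34 x 40 mm on the key housing (on its +y side); 73 mm above the table when up, as at the start, and 61 mm when fully down; moves straight down
- key_green_top (a point): centre of the top face of the green key, the same size, 60 mm beside the red one; at the start it is down (61 mm above the table), and comes up as the red key goes down
- key_red (a joint): travel of the red key: 0 up (start), 0.012 m fully down at its stop. It takes about 3 to 5 N to push and stays where it is left (no spring).
- key_green (a joint): travel of the green key: 0 down (start), 0.012 m fully up. Interlocked with the red key: it rises by as much as the red one is pressed.
- jar: bystander: amber glass jar with steel lid, 60 mm across, 100 mm tall; origin at the centre of its underside
- tape: bystander: roll of tape standing flat, 90 mm across, 45 mm tall; origin at the centre of its underside
- spare_lid: bystander: spare white box lid with blue grip bar lying flat, 126 x 86 mm, 46 mm tall over the bar; origin at the centre of its underside
Mind the look-alikes: they are no part of the job. Leave any brown or turquoise look-alike of the box_a alone.

How it is judged:
By the outcome, as a careful person would: the job done as asked, in the order asked, and still so for the second after the job is handed in, with the robot touching nothing.
It also fails if it takes over 72 s, if anything falls off the work surface, if the arm or the gripper's body presses on something with over 40 N, if the wrist force passes 120 N, or if a joint passes its speed limit or range.

## Working session

There is one attempt and no reset: what is moved stays moved. The work goes in short steps, Python scripts to look and compute and a tool call to move; the robot and the scene stay as the last step left them, time stands still between calls to the robot, and variables do not carry over. Pictures are saved under pics/ and viewed, and the job is handed in when it is done.

Besides the shell and the picture viewer there is one more tool, called after "Emit:" as name([rows], argument=value, ...), one row to a line, values as JSON. apply_moves: Moves the arm, as the interface text tells. Its arguments: {"type":"object","properties":{"moves":{"type":"array"},"force":{"type":"number"}},"required":["moves"]}

```bash
mkdir -p pics; ls; cat > h.py <<'E'
import numpy as np, cv2
from station import *
def save(n,img): cv2.imwrite('pics/'+n, cv2.cvtColor(img,cv2.COLOR_RGB2BGR))
E
python3 - <<'E'
from h import *
o=get_obs(); print(o)
for c in ['scene','top','wrist']:
    d=read_camera(c); save(c+'0.png',d['color']); print(c,{k:v for k,v in d.items() if k!='color'})
print(tcp_to_tips if not callable(tcp_to_tips) else tcp_to_tips())
E
```

```text
pics
{'t': 0.0, 'q': array([ 1.06090879,  0.47783524,  0.02235237,  1.55648551, -0.01151257,
        1.10930425, -0.08308846]), 'joint_vel': array([-8.19892378e-04, -2.12288553e-05, -3.36282451e-05, -6.97958206e-06,
        2.51375962e-03, -1.75237288e-03,  2.06398448e-03]), 'joint_torque': array([-7.36893326e-04, -5.96445608e+01,  1.60724223e+00, -2.81193835e+01,
        1.23265429e-02,  9.34201526e-03,  2.18103219e-05]), 'eef_pos': array([ 0.26377152, -0.62081106,  0.3028879 ]), 'tool_rot': array([-4.66417416e-04,  8.33989682e-01, -5.51779217e-01, -8.29943465e-04]), 'contact_force': array([0.55857937, 0.43184178, 0.61058959]), 'torque': array([-0.00531121,  0.02185692, -0.03648849]), 'gripper_width': 1.0039958980390336}
scene {'mtx': array([[515.28168537,   0.        , 314.42826283],
       [  0.        , 515.28168537, 237.60839011],
       [  0.        ,   0.        ,   1.        ]]), 'eye': array([ 1.34860486, -0.28383023,  0.81784944]), 'rotation': array([0.75736427, 0.36224289, 0.22348656, 0.49521027])}
top {'mtx': array([[535.42371923,   0.        , 324.26370983],
       [  0.        , 535.42371923, 234.33374444],
       [  0.        ,   0.        ,   1.        ]]), 'eye': array([0.37059624, 0.09995221, 1.26966339]), 'rotation': array([-0.69938005, -0.04317925,  0.05889148,  0.71100977])}
wrist {'mtx': array([[399.03380927,   0.        , 322.17647677],
       [  0.        , 399.03380927, 241.32893435],
       [  0.        ,   0.        ,   1.        ]]), 'hand_eye': array([[ 9.99999864e-01, -4.93168132e-04,  1.68181636e-04,
         7.12230309e-04],
       [-4.21359338e-04, -9.55258147e-01, -2.95773047e-01,
        -7.50643165e-02],
       [ 3.06522719e-04,  2.95772936e-01, -9.55258225e-01,
        -7.01933640e-02],
       [ 0.00000000e+00,  0.00000000e+00,  0.00000000e+00,
         1.00000000e+00]])}
0.0726
```

View pics/top0.png

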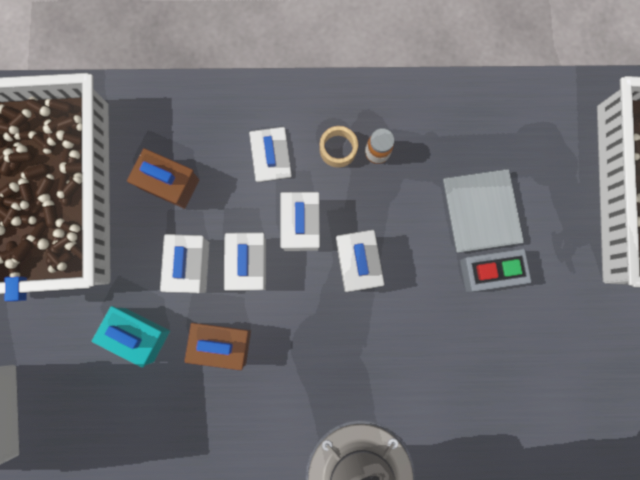

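View pics/scene0.png

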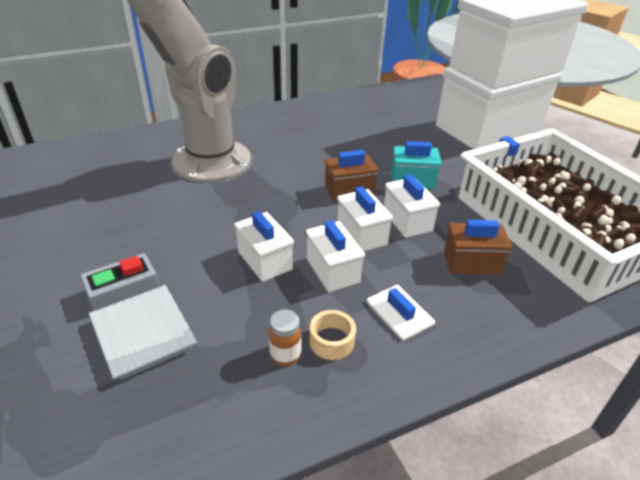

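```bash
python3 - <<'E'
from h import *
for c in ['top','scene']:
    read_camera(c)
    for q in ['box_a','station','platform','key_red_top','key_green_top','jar','tape','spare_lid']:
        print(c,q,[(np.round(r['pixel']).tolist(),round(r['conf'],2)) for r in look_for(c,q)])
print(get_obs()['t'])
E
```

```text
top box_a [([221.0, 297.0], 0.9), ([264.0, 185.0], 0.8), ([263.0, 359.0], 0.74), ([335.0, 130.0], 0.74), ([174.0, 164.0], 0.71), ([345.0, 220.0], 0.62), ([261.0, 248.0], 0.56)]
top station [([228.0, 487.0], 0.56)]
top platform [([228.0, 490.0], 0.7)]
top key_red_top [([227.0, 487.0], 0.58), ([270.0, 489.0], 0.55)]
top key_green_top [([269.0, 511.0], 0.52)]
top jar [([145.0, 380.0], 0.64)]
top tape [([135.0, 334.0], 0.61)]
top spare_lid [([154.0, 268.0], 0.84)]
scene box_a [([247.0, 477.0], 0.95), ([243.0, 261.0], 0.94), ([206.0, 407.0], 0.85), ([220.0, 363.0], 0.8), ([256.0, 338.0], 0.77), ([172.0, 351.0], 0.62), ([165.0, 419.0], 0.61)]
scene station [([318.0, 134.0], 0.93)]
scene platform [([319.0, 134.0], 0.98)]
scene key_red_top [([266.0, 133.0], 0.73)]
scene key_green_top [([277.0, 103.0], 0.76), ([338.0, 286.0], 0.2)]
scene jar [([336.0, 286.0], 0.92)]
scene tape [([326.0, 332.0], 0.95)]
scene spare_lid [([308.0, 402.0], 0.81)]
1.05
```

Look-alikes for "white closed box" in the top view: the four white boxes are at (264,185), (261,245), (221,300) and (261,360). Not targets: brown at (345,217) and (177,163), turquoise at (336,130), and the flat spare lid at (154,270). Now I'll measure poses.

```bash
cat >> h.py <<'E'
from scipy.spatial.transform import Rotation as R
from scipy.optimize import minimize
def wpose(d,o):
    "camera world eye, R for wrist"
    T=d['hand_eye']; w,x,y,z=o['tool_rot']; Rt=R.from_quat([x,y,z,w]).as_matrix()
    return Rt@T[:3,3]+o['eef_pos'], Rt@T[:3,:3]
def cam(d,o=None):
    if 'eye' in d:
        w,x,y,z=d['rotation']; return d['eye'],R.from_quat([x,y,z,w]).as_matrix(),d['mtx']
    e,M=wpose(d,o); return e,M,d['mtx']
def proj(C,P):
    e,M,K=C; p=(np.atleast_2d(P)-e)@M; p=p*[1,-1,-1]; u=p@K.T; return u[:,:2]/u[:,2:]
def ray(C,uv,z):
    e,M,K=C; v=np.linalg.inv(K)@np.array([uv[0],uv[1],1.]); v=M@(v*[1,-1,-1]); return e+v*(z-e[2])/v[2]
def prism(x,y,yaw,dims,z0,z1,off=(0,0)):
    a,b=dims[0]/2,dims[1]/2; P=np.array([[s*a+off[0],t*b+off[1],z] for s in(-1,1) for t in(-1,1) for z in(z0,z1)])
    c,s=np.cos(yaw),np.sin(yaw); Q=P.copy(); Q[:,0]=x+c*P[:,0]-s*P[:,1]; Q[:,1]=y+s*P[:,0]+c*P[:,1]; return Q
def fillhull(C,P,S=4):
    q=proj(C,P); m=np.zeros((480*1,640),np.uint8)
    h=cv2.convexHull((q*16).astype(np.int32).reshape(-1,1,2)); cv2.fillConvexPoly(m,h,255,cv2.LINE_AA,4); return m.astype(np.float32)/255
def fit(Cs,masks,x0,dims,z0,z1):
    def f(p):
        L=0
        for C,m in zip(Cs,masks):
            h=fillhull(C,prism(p[0],p[1],p[2],dims,z0,z1)); inter=np.minimum(h,m).sum(); L+=1-inter/(np.maximum(h,m).sum())
        return L/len(Cs)
    best=None
    for dy in (-.15,0,.15):
        r=minimize(f,np.array(x0)+[0,0,dy],method='Nelder-Mead',options=dict(initial_simplex=np.array(x0)+[0,0,dy]+np.array([[0,0,0],[.01,0,0],[0,.01,0],[0,0,.1]]),xatol=1e-4,fatol=1e-4))
        if best is None or r.fun<best.fun: best=r
    return best
def bluemask(img):
    h=cv2.cvtColor(img,cv2.COLOR_RGB2HSV); return ((h[...,0]>105)&(h[...,0]<130)&(h[...,1]>150)).astype(np.uint8)
def comp(m,uv,r=12):
    n,l,s,c=cv2.connectedComponentsWithStats(m)
    k=min((i for i in range(1,n) if s[i,4]>40),key=lambda i:np.hypot(*(c[i]-uv))); return (l==k).astype(np.float32),c[k]
E
python3 - <<'E'
from h import *
dt=read_camera('top');ds=read_camera('scene');Ct,Cs=cam(dt),cam(ds)
print('base px',proj(Ct,[0,0,0]),proj(Cs,[0,0,0]))
bt,bs=bluemask(dt['color']),bluemask(ds['color'])
for n,uv in dict(P=(185,262),Q=(245,260),R=(300,218),S=(361,260)).items():
    m,c=comp(bt,uv); p=ray(Ct,c,.105); q=proj(Cs,p)[0]; m2,c2=comp(bs,q)
    r=fit([Ct,Cs],[m,m2],[p[0],p[1],0],(.07,.022),.087,.121)
    r1=fit([Ct],[m],[p[0],p[1],0],(.07,.022),.087,.121)
    r2=fit([Cs],[m2],[p[0],p[1],0],(.07,.022),.087,.121)
    print(n,c,q,c2,r.x.round(4),round(r.fun,3),r1.x.round(4),round(r1.fun,3),r2.x.round(4),round(r2.fun,3))
hsv=cv2.cvtColor(dt['color'],cv2.COLOR_RGB2HSV);
for C,d,nm,ur,ug in((Ct,dt,'top',(487,270),(512,268)),(Cs,ds,'scene',(133,266),(103,277))):
    hsv=cv2.cvtColor(d['color'],cv2.COLOR_RGB2HSV);H=hsv[...,0]
    red=(((H<8)|(H>172))&(hsv[...,1]>150)&(hsv[...,2]>90)).astype(np.uint8); gr=((H>50)&(H<80)&(hsv[...,1]>120)).astype(np.uint8)
    m,c=comp(red,ur);m2,c2=comp(gr,ug);print(nm,c,ray(C,c,.07),c2,ray(C,c2,.06))
Fs=silhouettes('top','platform');print(len(Fs))
m=Fs[0]['mask'].astype(np.uint8);save('plm.png',np.where(m[...,None]>0,dt['color'],dt['color']//3)[130:330,420:560].repeat(4,0).repeat(4,1))
E
```

```text
base px [[359.78676261 477.89135879]] [[211.64156289 160.19172942]]
P [178.2107438  261.37190083] [414.05298559 186.98267125] [413.10763889 186.02430556] [ 0.4803  0.3906 -0.3007] 0.426 [0.4837 0.3876 0.1179] 0.542 [ 0.4751  0.3934 -0.3012] 0.295
Q [242.12903226 259.17050691] [365.49360393 199.99358465] [364.6996337 199.3992674] [ 0.4832  0.2529 -0.2553] 0.447 [0.4857 0.2511 0.1868] 0.527 [ 0.4836  0.2522 -0.2654] 0.351
R [299.01435407 217.43062201] [335.10577301 234.97273441] [334.48253968 234.66666667] [ 0.573   0.1282 -0.2025] 0.433 [0.5747 0.1269 0.1122] 0.481 [ 0.5727  0.1282 -0.2243] 0.35
S [360.61538462 259.02024291] [262.71571247 224.95387174] [262.56862745 224.73529412] [ 0.4807 -0.0056 -0.037 ] 0.393 [ 0.4853 -0.0066 -0.0025] 0.44 [ 0.4797 -0.005  -0.0529] 0.34
top [487.05536332 270.93771626] [ 0.45597712 -0.29428635  0.07      ] [511.61403509 267.34035088] [ 0.46396392 -0.35444214  0.06      ]
scene [130.89937107 265.69496855] [ 0.46543628 -0.29575382  0.07      ] [102.90513834 277.5256917 ] [ 0.46804875 -0.3548995   0.06      ]
1
```

```bash
python3 - <<'E'
from h import *
dt=read_camera('top');ds=read_camera('scene');Ct,Cs=cam(dt),cam(ds)
a=[]
for C,d,c in((Ct,dt,(150,190,300,300)),(Cs,ds,(230,130,450,300))):
    im=d['color'].copy(); im=cv2.resize(im,None,fx=4,fy=4)
    for p in([.4803,.3906,-.0],[.4832,.2529,0],[.573,.1282,0],[.4807,-.0056,0.]):
        for dims,z0,z1 in(((.07,.022),.087,.121),((.126,.086),.075,.087)):
            h=cv2.convexHull((proj(C,prism(*p,dims,z0,z1))*4).astype(np.int32).reshape(-1,1,2)); cv2.polylines(im,[h],True,(255,0,0),1)
    x0,y0,x1,y1=c
    im=im[y0*4:y1*4,x0*4:x1*4]; save(f'ov{x0}.png',cv2.resize(im,(750,int(750*im.shape[0]/im.shape[1]))))
    
E
```

```text
(no output)
```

View pics/ov150.png

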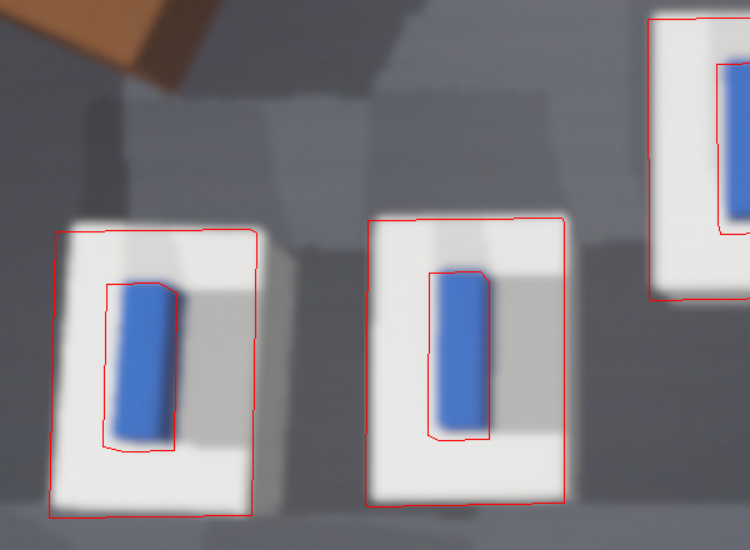

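View pics/ov230.png

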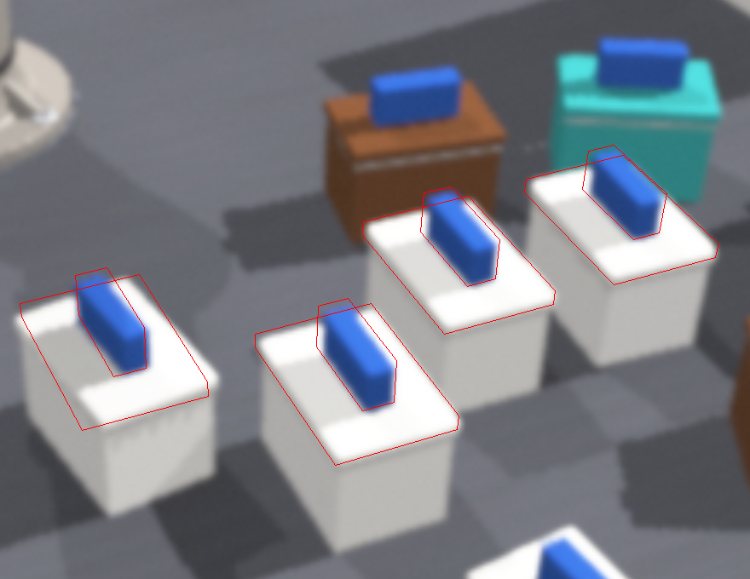

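View pics/plm.png

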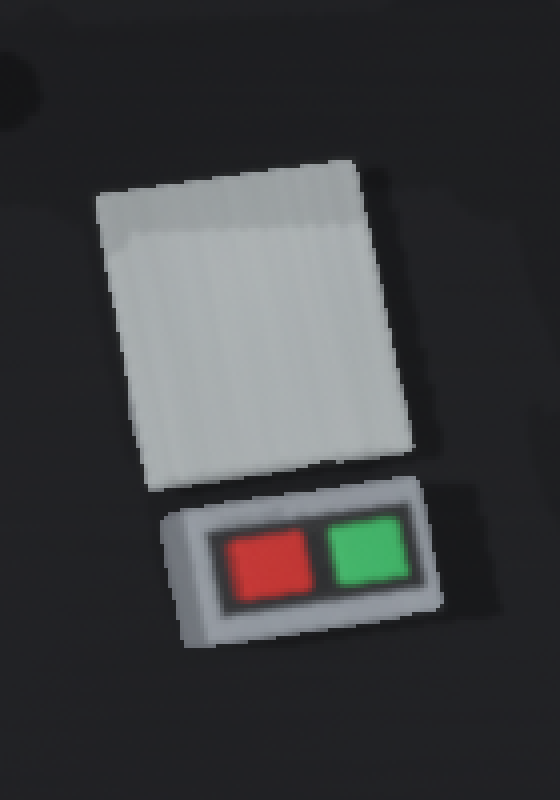

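```bash
python3 - <<'E'
from h import *
dt=read_camera('top');Ct=cam(dt)
b=bluemask(dt['color']);m,c=comp(b,(361,260));h=fillhull(Ct,prism(.4807,-.0056,.0,(.07,.022),.087,.121))
print(m.sum(),h.sum(),c, np.argwhere(m).min(0),np.argwhere(m).max(0),np.argwhere(h>0).min(0),np.argwhere(h>0).max(0))
print(proj(Ct,prism(.4807,-.0056,.0,(.07,.022),.087,.121)))
print(get_obs()['t'])
print((m[235:285,350:372]).astype(int).tolist()[::4])
print(dt['color'][258,350:375].tolist())
E
```

```text
247.0 441.31763 [360.61133603 258.99595142] [244 355] [274 367] [243 353] [278 368]
[[365.13672749 277.05465921]
 [366.66435531 276.02242043]
 [355.20158495 277.22055325]
 [356.43914646 276.19270803]
 [364.22670957 245.6261965 ]
 [365.71469482 243.6915563 ]
 [354.37498159 245.77716107]
 [355.57782067 243.84604343]]
1.35
[[0, 0, 0, 0, 0, 0, 0, 0, 0, 0, 0, 0, 0, 0, 0, 0, 0, 0, 0, 0, 0, 0], [0, 0, 0, 0, 0, 0, 0, 0, 0, 0, 0, 0, 0, 0, 0, 0, 0, 0, 0, 0, 0, 0], [0, 0, 0, 0, 0, 0, 0, 0, 0, 0, 0, 0, 0, 0, 0, 0, 0, 0, 0, 0, 0, 0], [0, 0, 0, 0, 0, 1, 1, 1, 1, 1, 1, 1, 1, 0, 0, 0, 0, 0, 0, 0, 0, 0], [0, 0, 0, 0, 0, 1, 1, 1, 1, 1, 1, 1, 1, 1, 0, 0, 0, 0, 0, 0, 0, 0], [0, 0, 0, 0, 0, 0, 1, 1, 1, 1, 1, 1, 1, 1, 1, 0, 0, 0, 0, 0, 0, 0], [0, 0, 0, 0, 0, 0, 0, 1, 1, 1, 1, 1, 1, 1, 1, 0, 0, 0, 0, 0, 0, 0], [0, 0, 0, 0, 0, 0, 0, 0, 1, 1, 1, 1, 1, 1, 1, 1, 0, 0, 0, 0, 0, 0], [0, 0, 0, 0, 0, 0, 0, 0, 1, 1, 1, 1, 1, 1, 1, 1, 1, 0, 0, 0, 0, 0], [0, 0, 0, 0, 0, 0, 0, 0, 0, 1, 1, 1, 1, 1, 1, 1, 1, 1, 0, 0, 0, 0], [0, 0, 0, 0, 0, 0, 0, 0, 0, 0, 0, 0, 0, 0, 0, 0, 0, 0, 0, 0, 0, 0], [0, 0, 0, 0, 0, 0, 0, 0, 0, 0, 0, 0, 0, 0, 0, 0, 0, 0, 0, 0, 0, 0], [0, 0, 0, 0, 0, 0, 0, 0, 0, 0, 0, 0, 0, 0, 0, 0, 0, 0, 0, 0, 0, 0]]
[[226, 226, 225], [219, 219, 218], [215, 215, 214], [212, 212, 212], [196, 198, 203], [146, 157, 184], [85, 117, 181], [68, 115, 195], [65, 114, 193], [66, 109, 185], [66, 107, 182], [65, 106, 182], [65, 106, 181], [64, 105, 180], [65, 103, 177], [79, 106, 167], [116, 125, 150], [149, 150, 153], [158, 157, 156], [158, 158, 157], [158, 158, 157], [158, 158, 157], [158, 158, 157], [158, 158, 157], [158, 158, 157]]
```

```bash
cat >> h.py <<'E'
def fillhull(C,P,S=4):
    q=(proj(C,P)+.5)*S-.5; m=np.zeros((480*S,640*S),np.uint8)
    h=cv2.convexHull(np.round(q*16).astype(np.int32).reshape(-1,1,2)); cv2.fillConvexPoly(m,h,255,8,4)
    return cv2.resize(m,(640,480),interpolation=cv2.INTER_AREA).astype(np.float32)/255
def bluemask(img):
    h=cv2.cvtColor(img,cv2.COLOR_RGB2HSV); return ((h[...,0]>100)&(h[...,0]<135)&(h[...,1]>90)).astype(np.uint8)
E
python3 - <<'E'
from h import *
dt=read_camera('top');ds=read_camera('scene');Ct,Cs=cam(dt),cam(ds)
bt,bs=bluemask(dt['color']),bluemask(ds['color'])
for n,uv in dict(P=(185,262),Q=(245,260),R=(300,218),S=(361,260)).items():
    m,c=comp(bt,uv); p=ray(Ct,c,.105); q=proj(Cs,p)[0]; m2,c2=comp(bs,q)
    out=[]
    for CC,MM in(([Ct,Cs],[m,m2]),([Ct],[m]),([Cs],[m2])):
        r=fit(CC,MM,[p[0],p[1],0],(.07,.022),.087,.121); out+=[r.x.round(4).tolist(),round(r.fun,3)]
    print(n,out)
M=[]
for C,d,nm,ur,ug in((Ct,dt,'top',(487,270),(512,268)),(Cs,ds,'scene',(133,266),(103,277))):
    hsv=cv2.cvtColor(d['color'],cv2.COLOR_RGB2HSV);H=hsv[...,0]
    red=(((H<8)|(H>172))&(hsv[...,1]>110)&(hsv[...,2]>90)).astype(np.uint8); gr=((H>50)&(H<80)&(hsv[...,1]>90)).astype(np.uint8)
    M.append((comp(red,ur)[0],comp(gr,ug)[0]))
for k,(z0,z1) in enumerate(((.055,.073),(.055,.061))):
    for CC,MM in(([Ct,Cs],[M[0][k],M[1][k]]),([Ct],[M[0][k]]),([Cs],[M[1][k]])):
        r=fit(CC,MM,[.46,-.295-.06*k,.13],(.034,.04),z0,z1); print('key',k,r.x.round(4),round(r.fun,3))
# platform by gray mask
out=[]
for C,d,c in((Ct,dt,'top'),(Cs,ds,'scene')):
    hsv=cv2.cvtColor(d['color'],cv2.COLOR_RGB2HSV)
    m=silhouettes(c,'platform')[0]['mask']; print(c,m.sum(),np.argwhere(m).min(0),np.argwhere(m).max(0)); out.append(m)
    save(f'pl_{c}.png',np.where(m[...,None],d['color'],d['color']//3))
g=cv2.cvtColor(dt['color'],cv2.COLOR_RGB2GRAY)[165:250,430:530]; 
n,l,s,cc=cv2.connectedComponentsWithStats((g>135).astype(np.uint8)); k=1+np.argmax(s[1:,4]); mm=np.zeros((480,640),np.float32); mm[165:250,430:530]=l==k
ce=cc[k]+[430,165];p=ray(Ct,ce,.03);print(ce,p)
r=fit([Ct],[mm],[p[0],p[1],.13],(.18,.16),.026,.03);print('plat',r.x.round(4),r.fun)
print(get_obs()['t'])
E
```

```text
P [[0.4813, 0.3899, -0.15], np.float64(0.224), [0.4835, 0.3891, 0.0187], np.float64(0.286), [0.4786, 0.3912, -0.1735], np.float64(0.145)]
Q [[0.4853, 0.2513, -0.1145], np.float64(0.235), [0.4863, 0.2496, 0.0065], np.float64(0.238), [0.482, 0.2528, -0.1523], np.float64(0.192)]
R [[0.5758, 0.1273, -0.0714], np.float64(0.229), [0.5792, 0.1272, 0.0479], np.float64(0.214), [0.573, 0.128, -0.1284], np.float64(0.199)]
S [[0.4822, -0.0063, 0.0593], np.float64(0.203), [0.4844, -0.0061, 0.121], np.float64(0.218), [0.4796, -0.0061, 0.0258], np.float64(0.172)]
key 0 [ 0.4565 -0.2957  0.1518] 0.082
key 0 [ 0.4562 -0.2959  0.1051] 0.081
key 0 [ 0.4571 -0.2954  0.1471] 0.073
key 1 [ 0.4649 -0.355   0.135 ] 0.108
key 1 [ 0.4637 -0.3551  0.1024] 0.099
key 1 [ 0.4654 -0.3551  0.1936] 0.096
top 7503 [170 444] [292 530]
scene 8983 [253  81] [379 197]
[482.5959596  210.33131313] [ 0.60262956 -0.30572284  0.03      ]
plat [ 0.6042 -0.306   0.1254] 0.027750372886657715
1.55
```

```bash
python3 - <<'E'
from h import *
ims=[]
for c,(x0,y0,x1,y1) in(('top',(150,190,390,300)),('scene',(230,170,450,290))):
    d=read_camera(c);C=cam(d);b=bluemask(d['color']);im=d['color'].copy()
    cnt,_=cv2.findContours(cv2.resize(b,None,fx=4,fy=4,interpolation=0),0,1)
    im=cv2.resize(im,None,fx=4,fy=4,interpolation=0);cv2.drawContours(im,cnt,-1,(255,255,0),1)
    for p in([.4835,.3891,.0187-.06],[.4863,.2496,0],[.5792,.1272,0],[.4844,-.0061,.1]):
        for (dims,z0,z1) in [((.07,.022),.121,.1211),((.07,.022),.087,.1211)]:
            h=cv2.convexHull(((proj(C,prism(*p,dims,z0,z1))+.5)*4).astype(np.int32).reshape(-1,1,2)); cv2.polylines(im,[h],True,(255,0,0),1)
    ims.append(cv2.resize(im[y0*4:y1*4,x0*4:x1*4],(800,300 if 0 else int(800*(y1-y0)/(x1-x0)))))
save('ovt.png',ims[0]);save('ovs.png',ims[1])
E
```

```text
(no output)
```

View pics/ovt.png

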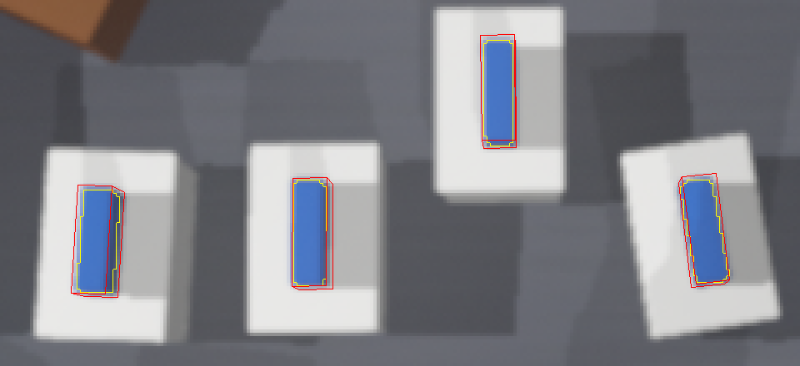

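View pics/ovs.png

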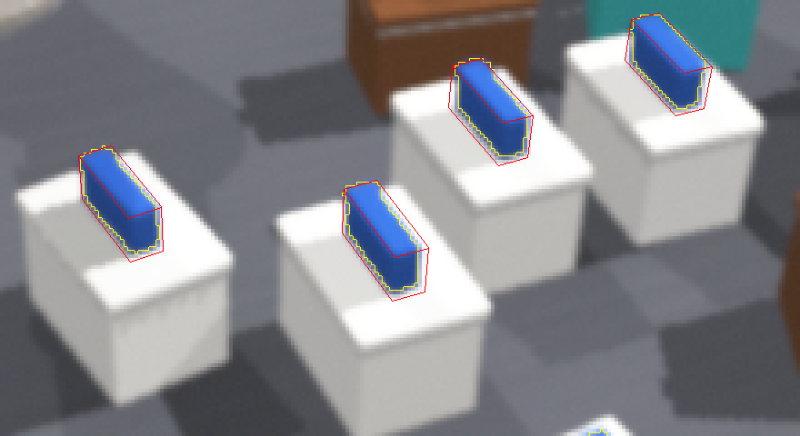

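```bash
python3 - <<'E'
from h import *
dt=read_camera('top');ds=read_camera('scene');Ct,Cs=cam(dt),cam(ds)
bt,bs=bluemask(dt['color']),bluemask(ds['color'])
for n,uv in dict(P=(185,262),Q=(245,260),R=(300,218),S=(361,260)).items():
    m,c=comp(bt,uv); p=ray(Ct,c,.105); q=proj(Cs,p)[0]; m2,c2=comp(bs,q)
    out=[]
    for CC,MM in(([Ct,Cs],[m,m2]),([Ct],[m]),([Cs],[m2])):
        r=fit(CC,MM,[p[0],p[1],0],(.066,.018),.091,.120); out+=[r.x.round(4).tolist(),round(float(r.fun),3)]
    print(n,out)
    # lid: white region rect in top
    g=dt['color'].astype(int); w=((g.min(2)>140)).astype(np.uint8); w|=bt; 
    w=cv2.morphologyEx(w,cv2.MORPH_CLOSE,np.ones((3,3)))
    ml,cl=comp(w,c); pts=np.argwhere(ml>0)[:,::-1].astype(np.float32); W=np.array([ray(Ct,t,.085)[:2] for t in pts]).astype(np.float32)*1000
    rc=cv2.minAreaRect(W); print('  lid',np.round(rc[0],1),np.round(rc[1],1),rc[2],np.deg2rad(rc[2]).round(3))
print(get_obs()['t'])
E
```

```text
P [[0.4827, 0.3888, -0.0746], 0.104, [0.4831, 0.3885, -0.0524], 0.093, [0.4805, 0.3903, -0.0846], 0.091]
  lid [483.2 388.4] [ 88.3 128.6] 87.09913635253906 1.52
Q [[0.4863, 0.2512, -0.0128], 0.082, [0.4869, 0.2516, 0.0025], 0.041, [0.4842, 0.2516, -0.063], 0.085]
  lid [485.6 251.5] [128.6  86.7] 0.5088675022125244 0.009
R [[0.5776, 0.1269, -0.0122], 0.075, [0.5778, 0.1274, -0.0091], 0.038, [0.576, 0.1266, -0.0388], 0.074]
  lid [575.4 127.1] [ 87.1 130.3] 89.64988708496094 1.565
S [[0.4838, -0.0063, 0.1367], 0.076, [0.4839, -0.0062, 0.1455], 0.067, [0.4825, -0.0068, 0.1145], 0.072]
  lid [483.7  -4.2] [126.8  89.3] 8.438724517822266 0.147
1.75
```

```bash
cat >> h.py <<'E'
def plan(xyz,ang_deg):
    "shift/turn in tool units to reach TCP xyz with tool x at world angle ang (tool down)"
    o=get_obs(); w,x,y,z=o['tool_rot']; Rt=R.from_quat([x,y,z,w])
    a=np.deg2rad(ang_deg); X=np.array([np.cos(a),np.sin(a),0]); Z=np.array([0,0,-1.]); Y=np.cross(Z,X)
    Rg=R.from_matrix(np.stack([X,Y,Z],1))
    s=Rt.inv().apply(np.array(xyz)-o['eef_pos'])/.025; t=np.rad2deg((Rt.inv()*Rg).as_rotvec())/10
    print('shift',s.round(3),'turn',t.round(3),'rows>=',round(max(np.linalg.norm(s)/2.5,np.linalg.norm(t)/1.07),1),'t',round(o['t'],2),'pos',o['eef_pos'].round(4),'F',o['contact_force'].round(2),'grip',round(o['gripper_width'],3),'q',o['q'].round(2))
E
python3 - <<'E'
from h import *
plan([.484,-.006,.28],-90+8.4)
plan([.484,-.006,.28],90+8.4)
E
```

```text
shift [-19.209 -17.724   0.955] turn [-0.    -0.     1.462] rows>= 10.5 t 1.75 pos [ 0.264  -0.6213  0.3039] F [-0.74  0.1  -0.66] grip 1.002 q [ 1.06  0.48  0.02  1.56 -0.01  1.11 -0.08]
shift [-19.209 -17.724   0.955] turn [  0.     -0.    -16.538] rows>= 15.5 t 1.75 pos [ 0.264  -0.6213  0.3039] F [-0.74  0.1  -0.66] grip 1.002 q [ 1.06  0.48  0.02  1.56 -0.01  1.11 -0.08]
```

Emit:
apply_moves([
  [[-1.2, -1.1, 0], [0, 0, 0.1], 1],
  [[-3.2, -3.0, 0], [0, 0, 0.3], 1],
  [[-5.2, -4.8, 0.2], [0, 0, 0.5], 1],
  [[-7.2, -6.6, 0.4], [0, 0, 0.7], 1],
  [[-9.2, -8.5, 0.5], [0, 0, 0.8], 1],
  [[-11.2, -10.3, 0.6], [0, 0, 1.0], 1],
  [[-13.2, -12.2, 0.7], [0, 0, 1.2], 1],
  [[-15.2, -14.0, 0.8], [0, 0, 1.3], 1],
  [[-17.2, -15.9, 0.95], [0, 0, 1.46], 1],
  [[-18.5, -17.1, 0.95], [0, 0, 1.46], 1],
  [[-19.2, -17.72, 0.95], [0, 0, 1.46], 1],
  [[-19.2, -17.72, 0.95], [0, 0, 1.46], 1],
  [[-19.2, -17.72, 0.95], [0, 0, 1.46], 1],
])

```text
t: 3.38
eef_pos: [0.4838, -0.0068, 0.2801]
tool_rot: [0.0, 0.757, -0.653, 0.0]
contact_force: [0.0, -0.3, 0.1]
gripper_width: 0.998
```

```bash
python3 - <<'E'
from h import *
o=get_obs();d=read_camera('wrist');C=cam(d,o);save('w1.png',d['color'])
F=[]
for i in range(4): F.append(get_obs()['contact_force']); read_camera('wrist')
print('F',np.mean(F,0).round(2),np.std(F,0).round(2))
b=bluemask(d['color']);c0=proj(C,[.484,-.006,.121])[0];m,c=comp(b,c0);print(c0,c)
for dims,z0,z1 in(((.066,.018),.091,.120),((.07,.022),.087,.121)):
    r=fit([C],[m],[.484,-.006,.147],dims,z0,z1);print(r.x.round(4),r.fun)
plan([.484,-.006,.168],-81.6)
E
```

```text
F [-0.1  -0.24  0.26] [0.51 0.59 0.29]
[319.45458251 247.47779431] [319.52466251 242.81490135]
[ 0.4829 -0.0061  0.1478] 0.13053983449935913
[ 0.4807 -0.0067  0.1589] 0.11239027976989746
shift [-0.059 -0.018  4.488] turn [ 0.    -0.002 -0.011] rows>= 1.8 t 3.62 pos [ 0.4838 -0.0075  0.2802] F [ 0.05 -1.24  0.53] grip 0.996 q [ 0.18  0.21 -0.33  2.01  0.08  0.94 -1.62]
```

View pics/w1.png

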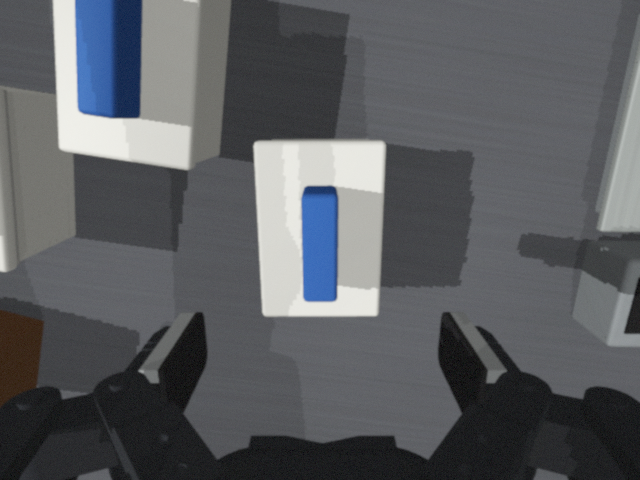

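White box at (320,243) in the wrist view, aligned with the jaws, no neighbour in the finger path. Descend, grip, and lift it.

Emit:
apply_moves([
  [[-0.03, 0.02, 1.0], [0, 0, 0], 1],
  [[-0.04, 0.02, 2.2], [0, 0, 0], 1],
  [[-0.04, 0.02, 3.2], [0, 0, 0], 1],
  [[-0.04, 0.02, 4.0], [0, 0, 0], 1],
  [[-0.04, 0.02, 4.4], [0, 0, 0], 1],
  [[-0.04, 0.02, 4.48], [0, 0, 0], 1],
  [[-0.04, 0.02, 4.48], [0, 0, 0], -1],
  [[-0.04, 0.02, 4.48], [0, 0, 0], -1],
  [[-0.04, 0.02, 4.48], [0, 0, 0], -1],
  [[-0.04, 0.02, 4.48], [0, 0, 0], -1],
  [[-0.04, 0.02, 4.48], [0, 0, 0], -1],
  [[-0.04, 0.02, 4.48], [0, 0, 0], -1],
  [[-0.04, 0.02, 4.48], [0, 0, 0], -1],
], force=45)

```text
t: 5.25
eef_pos: [0.4837, -0.0053, 0.1686]
tool_rot: [-0.0, 0.757, -0.653, 0.0]
contact_force: [-1.2, -0.5, 5.9]
gripper_width: 0.247
```

```bash
python3 - <<'E'
from h import *
F=[]
for i in range(4): F.append(get_obs()['contact_force']); read_camera('wrist')
print('F',np.mean(F,0).round(2),np.std(F,0).round(2))
plan([.483,-.006,.168],-81.6)
E
```

```text
F [-1.31 -0.43  6.05] [0.15 0.14 0.15]
shift [0.024 0.033 0.026] turn [-0.005 -0.001  0.002] rows>= 0.0 t 5.45 pos [ 0.4837 -0.0053  0.1686] F [-0.89 -1.49  5.2 ] grip 0.248 q [ 0.14  0.37 -0.3   2.11  0.17  0.69 -1.7 ]
```

Emit:
apply_moves([
  [[0, 0, -0.2], [0, 0, 0], -1],
  [[0, 0, -0.6], [0, 0, 0], -1],
  [[0, 0, -1.0], [0, 0, 0], -1],
  [[0, 0, -1.2], [0, 0, 0], -1],
  [[0, 0, -1.2], [0, 0, 0], -1],
  [[0, 0, -1.2], [0, 0, 0], -1],
  [[0, 0, -1.2], [0, 0, 0], -1],
])

```text
t: 6.32
eef_pos: [0.4831, -0.0053, 0.1978]
tool_rot: [0.0, 0.757, -0.653, -0.0]
contact_force: [1.0, -0.5, -4.4]
gripper_width: 0.25
```

```bash
python3 - <<'E'
from h import *
F=[];T=[]
for i in range(6):
    o=get_obs(); F.append(o['contact_force']);T.append(o['torque']); d=read_camera('scene')
print('F',np.mean(F,0).round(2),np.std(F,0).round(2),np.mean(T,0).round(3))
save('s1.png',d['color'][170:320,200:460].repeat(3,0).repeat(3,1))
plan([.483,-.006,.168],-81.6)
E
```

```text
F [ 0.18 -0.12 -4.9 ] [0.54 0.4  0.52] [ 0.029 -0.025 -0.01 ]
shift [0.025 0.018 1.203] turn [0.001 0.    0.002] rows>= 0.5 t 6.62 pos [ 0.4834 -0.0053  0.1981] F [-0.29  0.03 -5.68] grip 0.248 q [ 0.15  0.32 -0.32  2.08  0.15  0.75 -1.68]
```

View pics/s1.png

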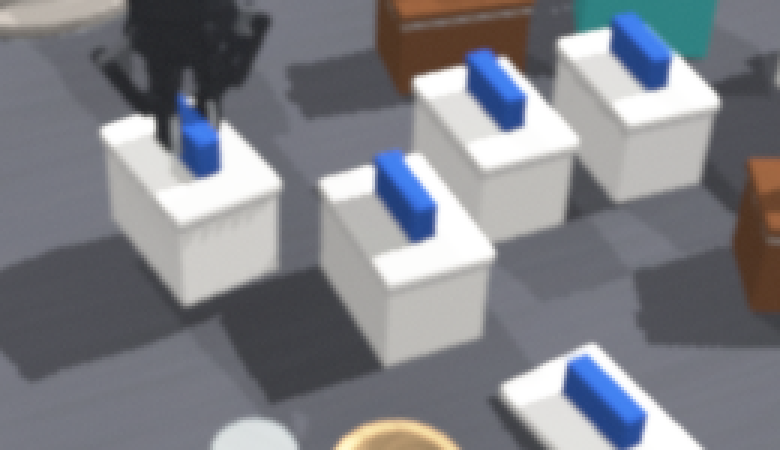

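About 5.1 N, so this one is full. It goes back to the same height, then I release and rise.

Emit:
apply_moves([
  [[0, 0, 0.4], [0, 0, 0], -1],
  [[0, 0, 0.8], [0, 0, 0], -1],
  [[0, 0, 1.0], [0, 0, 0], -1],
  [[0, 0, 1.1], [0, 0, 0], -1],
  [[0, 0, 1.16], [0, 0, 0], -1],
  [[0, 0, 1.2], [0, 0, 0], -1],
  [[0, 0, 1.2], [0, 0, 0], -1],
  [[0, 0, 1.2], [0, 0, 0], -0.2],
  [[0, 0, 1.2], [0, 0, 0], 0.4],
  [[0, 0, 1.2], [0, 0, 0], 1],
  [[0, 0, 1.2], [0, 0, 0], 1],
  [[0, 0, 1.2], [0, 0, 0], 1],
  [[0, 0, 0.2], [0, 0, 0], 1],
  [[0, 0, -1.0], [0, 0, 0], 1],
  [[0, 0, -2.5], [0, 0, 0], 1],
  [[0, 0, -3.2], [0, 0, 0], 1],
  [[0, 0, -3.2], [0, 0, 0], 1],
])

```text
t: 8.75
eef_pos: [0.484, -0.0053, 0.2793]
tool_rot: [-0.001, 0.757, -0.653, 0.001]
contact_force: [-0.3, 0.5, 0.4]
gripper_width: 1.004
```

```bash
python3 - <<'E'
from h import *
o=get_obs();d=read_camera('wrist');C=cam(d,o);save('w2.png',d['color'])
b=bluemask(d['color']);m,c=comp(b,proj(C,[.484,-.006,.121])[0])
r=fit([C],[m],[.484,-.006,.147],(.066,.018),.091,.120);print(r.x.round(4),r.fun)
plan([.577,.127,.27],-90)
E
```

```text
[ 0.4822 -0.0059  0.1577] 0.1305009126663208
shift [-4.691 -4.479  0.329] turn [-0.005 -0.002  0.841] rows>= 2.6 t 8.8 pos [ 0.4834 -0.0054  0.2782] F [-0.52  0.13 -0.01] grip 0.996 q [ 0.18  0.21 -0.33  2.01  0.09  0.93 -1.63]
```

View pics/w2.png

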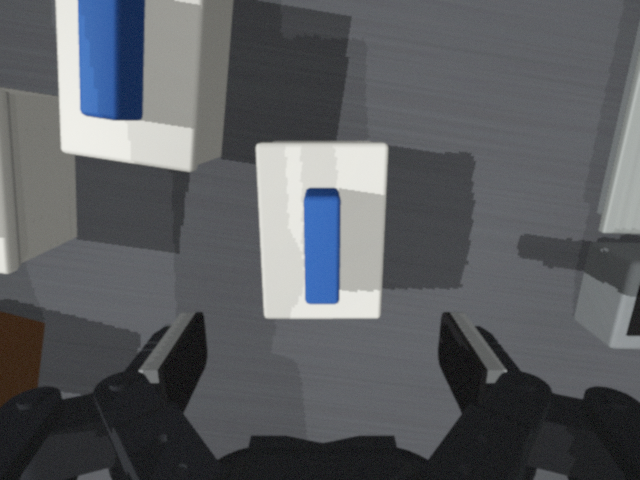

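Box S at (322,245) is back where it stood. Next is R. The S–R poses agreed well, so I'll look once more above it.

Emit:
apply_moves([
  [[-1.2, -1.2, 0.1], [0, 0, 0.3], 1],
  [[-2.7, -2.6, 0.2], [0, 0, 0.6], 1],
  [[-4.0, -3.8, 0.3], [0, 0, 0.84], 1],
  [[-4.69, -4.48, 0.33], [0, 0, 0.84], 1],
  [[-4.69, -4.48, 0.33], [0, 0, 0.84], 1],
  [[-4.69, -4.48, 0.33], [0, 0, 0.84], 1],
])

```text
t: 9.55
eef_pos: [0.5762, 0.1259, 0.2687]
tool_rot: [-0.001, -0.707, 0.707, 0.0]
contact_force: [-0.2, -0.2, -1.0]
gripper_width: 1.002
```

```bash
python3 - <<'E'
from h import *
o=get_obs();d=read_camera('wrist');C=cam(d,o);save('w3.png',d['color'])
b=bluemask(d['color']);m,c=comp(b,proj(C,[.577,.127,.121])[0]);print(c,proj(C,[.577,.127,.121]))
r=fit([C],[m],[.577,.127,0],(.066,.018),.091,.120);print(r.x.round(4),r.fun)
plan([.5765,.127,.168],-90)
E
```

```text
[319.80504319 245.66495447] [[318.54935347 252.48347705]]
[0.5769 0.1265 0.0096] 0.13991862535476685
shift [-0.061 -0.016  4.042] turn [ 0.009 -0.007 -0.005] rows>= 1.6 t 9.6 pos [0.5763 0.1256 0.2691] F [ 0.61 -0.14  0.84] grip 1.004 q [-0.05  0.4  -0.34  1.78  0.16  0.99 -2.03]
```

View pics/w3.png

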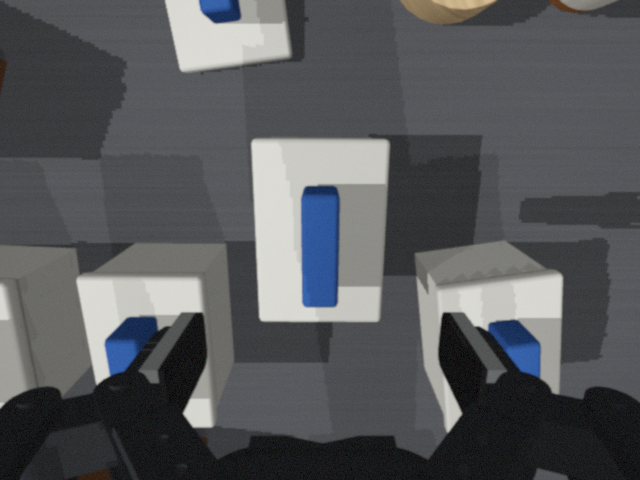

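R is centred at (320,246) and clear of its neighbours. Grip and lift in one call.

Emit:
apply_moves([
  [[-0.03, -0.01, 1.2], [0, 0, 0], 1],
  [[-0.03, -0.01, 2.6], [0, 0, 0], 1],
  [[-0.03, -0.01, 3.5], [0, 0, 0], 1],
  [[-0.03, -0.01, 4.0], [0, 0, 0], 1],
  [[-0.03, -0.01, 4.04], [0, 0, 0], 1],
  [[-0.03, -0.01, 4.04], [0, 0, 0], -1],
  [[-0.03, -0.01, 4.04], [0, 0, 0], -1],
  [[-0.03, -0.01, 4.04], [0, 0, 0], -1],
  [[-0.03, -0.01, 4.04], [0, 0, 0], -1],
  [[-0.03, -0.01, 4.04], [0, 0, 0], -1],
  [[-0.03, -0.01, 4.04], [0, 0, 0], -1],
  [[-0.03, -0.01, 3.84], [0, 0, 0], -1],
  [[-0.03, -0.01, 3.44], [0, 0, 0], -1],
  [[-0.03, -0.01, 3.04], [0, 0, 0], -1],
  [[-0.03, -0.01, 2.84], [0, 0, 0], -1],
  [[-0.03, -0.01, 2.84], [0, 0, 0], -1],
  [[-0.03, -0.01, 2.84], [0, 0, 0], -1],
  [[-0.03, -0.01, 2.84], [0, 0, 0], -1],
], force=45)

```text
t: 11.85
eef_pos: [0.577, 0.1277, 0.1985]
tool_rot: [0.0, 0.707, -0.707, -0.0]
contact_force: [-0.2, 0.0, -3.6]
gripper_width: 0.251
```

```bash
python3 - <<'E'
from h import *
F=[]
for i in range(6):
    o=get_obs(); F.append(o['contact_force']); d=read_camera('scene')
print('F',np.mean(F,0).round(2),np.std(F,0).round(2))
save('s2.png',d['color'][170:320,200:460].repeat(3,0).repeat(3,1))
plan([.5765,.127,.168],-90)
E
```

```text
F [ 0.01 -0.05 -3.19] [0.49 0.16 0.23]
shift [0.032 0.029 1.232] turn [ 0.001 -0.     0.002] rows>= 0.5 t 12.15 pos [0.5772 0.1278 0.1988] F [ 0.29  0.95 -3.05] grip 0.246 q [-0.07  0.48 -0.33  1.84  0.2   0.86 -2.07]
```

View pics/s2.png

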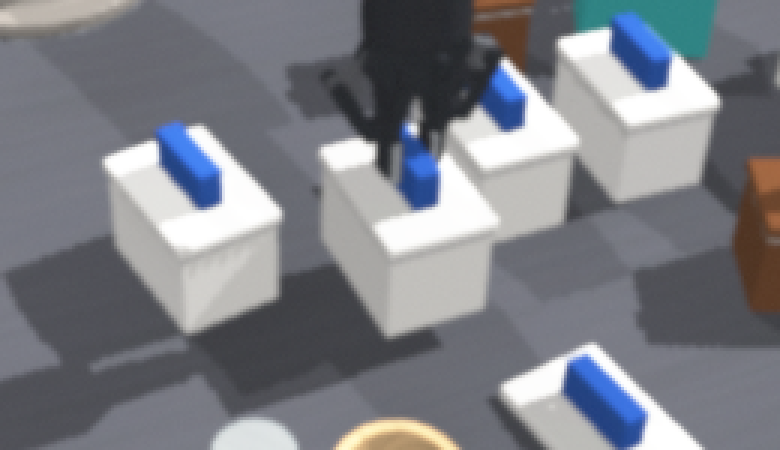

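Lifted clear at about 3.2 N, versus 4.9 N for the first, so R is the short one. I'll raise it and carry it high over S, weighing again on the way.

Emit:
apply_moves([
  [[0, 0, -1.0], [0, 0, 0], -1],
  [[0, 0, -2.5], [0, 0, 0], -1],
  [[0, 0, -4.2], [0, 0, 0], -1],
  [[0, 0, -5.3], [0, 0, 0], -1],
  [[0, 0, -5.7], [0, 0, 0], -1],
  [[0, 0, -5.7], [0, 0, 0], -1],
  [[0, 0, -5.7], [0, 0, 0], -1],
  [[0, 0, -5.7], [0, 0, 0], -1],
])

```text
t: 13.15
eef_pos: [0.5768, 0.1276, 0.34]
tool_rot: [0.001, 0.707, -0.707, -0.001]
contact_force: [-0.9, 0.8, -3.6]
gripper_width: 0.241
```

```bash
python3 - <<'E'
from h import *
F=[]
for i in range(10):
    o=get_obs(); F.append(o['contact_force']); d=read_camera('wrist')
print('F',np.mean(F,0).round(2),np.std(F,0).round(2)); save('w4.png',d['color'])
plan([.604,-.306,.341],-82.5)
E
```

```text
F [-0.03 -0.06 -2.95] [0.55 0.4  0.3 ]
shift [ 1.7353e+01 -1.0650e+00  1.6000e-02] turn [-0.     0.    -0.748] rows>= 7.0 t 13.65 pos [0.5772 0.1278 0.3414] F [-0.22 -0.38 -2.57] grip 0.248 q [-0.04  0.33 -0.35  1.7   0.12  1.13 -2.  ]
```

Confirmed at 2.95 N (about 0.30 kg). Carry it to above the platform.

Emit:
apply_moves([
  [[0.5, 0, 0], [0, 0, 0], -1],
  [[1.5, -0.1, 0], [0, 0, -0.1], -1],
  [[3.0, -0.2, 0], [0, 0, -0.15], -1],
  [[4.6, -0.3, 0], [0, 0, -0.2], -1],
  [[6.2, -0.4, 0], [0, 0, -0.3], -1],
  [[7.8, -0.5, 0], [0, 0, -0.4], -1],
  [[9.4, -0.6, 0], [0, 0, -0.45], -1],
  [[11.0, -0.7, 0], [0, 0, -0.5], -1],
  [[12.6, -0.8, 0], [0, 0, -0.6], -1],
  [[14.2, -0.9, 0], [0, 0, -0.7], -1],
  [[15.6, -1.0, 0], [0, 0, -0.75], -1],
  [[16.6, -1.06, 0], [0, 0, -0.75], -1],
  [[17.2, -1.06, 0], [0, 0, -0.75], -1],
  [[17.35, -1.06, 0], [0, 0, -0.75], -1],
  [[17.35, -1.06, 0], [0, 0, -0.75], -1],
  [[17.35, -1.06, 0], [0, 0, -0.75], -1],
])

```text
t: 15.65
eef_pos: [0.6043, -0.3043, 0.3415]
tool_rot: [-0.0, 0.753, -0.658, -0.0]
contact_force: [-0.0, 0.0, -2.8]
gripper_width: 0.244
```

```bash
python3 - <<'E'
from h import *
for c in('top','scene'):
    d=read_camera(c); save(f'{c}5.png',d['color'])
plan([.604,-.306,.2],-82.5)
E
```

```text
shift [0.051 0.015 5.662] turn [-0.001  0.002  0.011] rows>= 2.3 t 15.75 pos [ 0.6042 -0.3047  0.3415] F [ 0.18  1.18 -2.47] grip 0.246 q [ 0.51  0.46 -0.2   1.5   0.09  1.19 -1.14]
```

View pics/scene5.png

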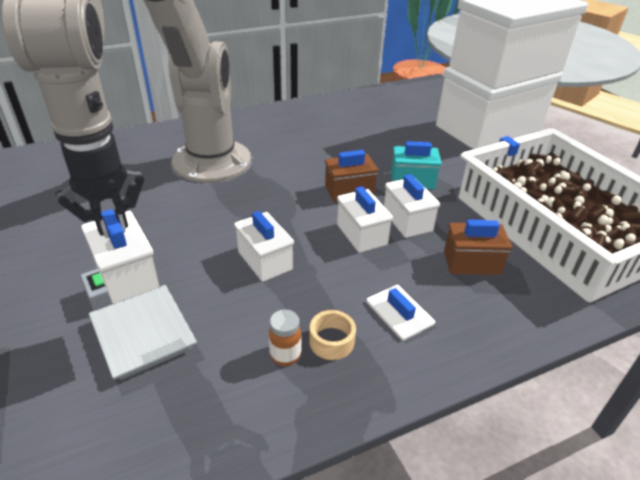

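View pics/top5.png

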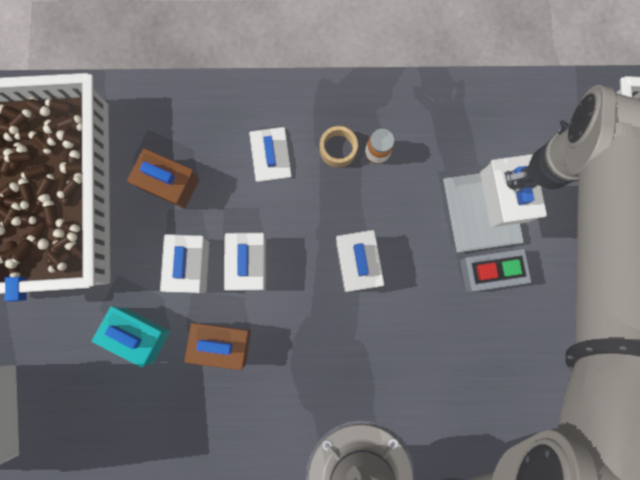

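The box at (118,245) in the scene view is held level above the platform. Lower to about 5 mm above, then settle.

Emit:
apply_moves([
  [[0.05, 0.01, 0.8], [0, 0, 0], -1],
  [[0.05, 0.01, 2.2], [0, 0, 0], -1],
  [[0.05, 0.01, 3.6], [0, 0, 0], -1],
  [[0.05, 0.01, 4.7], [0, 0, 0], -1],
  [[0.05, 0.01, 5.3], [0, 0, 0], -1],
  [[0.05, 0.01, 5.5], [0, 0, 0], -1],
  [[0.05, 0.01, 5.5], [0, 0, 0], -1],
  [[0.05, 0.01, 5.5], [0, 0, 0], -1],
])

```text
t: 16.75
eef_pos: [0.6044, -0.3074, 0.2052]
tool_rot: [-0.0, 0.752, -0.659, 0.001]
contact_force: [-0.7, -0.4, -2.2]
gripper_width: 0.245
```

```bash
python3 - <<'E'
from h import *
F=[]
for c in('scene','top','scene'):
    d=read_camera(c); F.append(get_obs()['contact_force'])
    if c=='scene': ds=d
    else: dt=d
print(np.mean(F,0))
C=cam(ds); b=bluemask(ds['color'])
im=cv2.resize(ds['color'],None,fx=4,fy=4)
p=(.604,-.306,.131)
for dims,z0,z1 in(((.18,.16),.03,.0301),((.12,.08),.034,.109),((.07,.022),.121,.155)):
    h=cv2.convexHull(((proj(C,prism(*p,dims,z0,z1))+.5)*4).astype(np.int32).reshape(-1,1,2)); cv2.polylines(im,[h],True,(255,0,0),1)
save('s6.png',im[800:1550,240:960])
plan([.604,-.306,.1986],-82.5)
E
```

```text
[-0.19508248  0.14957326 -3.05222906]
shift [-0.056 -0.001  0.248] turn [-0.007 -0.005  0.001] rows>= 0.1 t 16.9 pos [ 0.6042 -0.3074  0.2048] F [ 0.65  0.11 -2.71] grip 0.248 q [ 0.51  0.58 -0.19  1.62  0.13  0.94 -1.16]
```

View pics/s6.png

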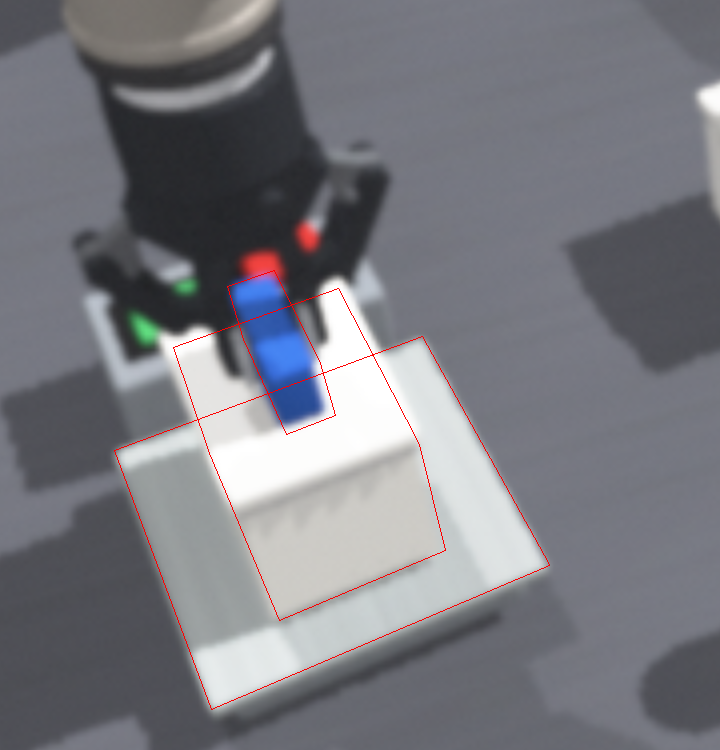

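The box sits centred over the platform outline at (330,520) in the crop. Lower it slowly until contact shows.

Emit:
apply_moves([
  [[-0.04, 0, 0.05], [0, 0, 0], -1],
  [[-0.04, 0, 0.1], [0, 0, 0], -1],
  [[-0.04, 0, 0.14], [0, 0, 0], -1],
  [[-0.04, 0, 0.17], [0, 0, 0], -1],
  [[-0.04, 0, 0.2], [0, 0, 0], -1],
  [[-0.04, 0, 0.22], [0, 0, 0], -1],
  [[-0.04, 0, 0.24], [0, 0, 0], -1],
  [[-0.04, 0, 0.24], [0, 0, 0], -1],
])

```text
t: 17.9
eef_pos: [0.6036, -0.3065, 0.1994]
tool_rot: [0.0, 0.752, -0.659, 0.0]
contact_force: [-5.3, 0.7, 8.6]
gripper_width: 0.249
```

```bash
python3 - <<'E'
from h import *
F=[]
for i in range(4): F.append(get_obs()['contact_force']); read_camera('wrist')
print('F',np.mean(F,0).round(2))
plan([.604,-.306,.1986],-82.5)
E
```

```text
F [-4.41  0.47  8.36]
shift [-0.02  -0.018  0.03 ] turn [-0.002 -0.004 -0.   ] rows>= 0.0 t 18.1 pos [ 0.6036 -0.3066  0.1994] F [-5.11 -0.33  7.67] grip 0.248 q [ 0.51  0.59 -0.19  1.63  0.13  0.93 -1.16]
```

Seated, pressing about 8 N. Ease off slightly, release, and rise.

Emit:
apply_moves([
  [[0, 0, -0.02], [0, 0, 0], -1],
  [[0, 0, -0.03], [0, 0, 0], -1],
  [[0, 0, -0.03], [0, 0, 0], -0.4],
  [[0, 0, -0.03], [0, 0, 0], 0],
  [[0, 0, -0.03], [0, 0, 0], 0.5],
  [[0, 0, -0.03], [0, 0, 0], 1],
  [[0, 0, -0.03], [0, 0, 0], 1],
  [[0, 0, -0.03], [0, 0, 0], 1],
  [[0, 0, -0.5], [0, 0, 0], 1],
  [[0, 0, -1.6], [0, 0, 0], 1],
  [[0, 0, -3.0], [0, 0, 0], 1],
  [[0, 0, -4.2], [0, 0, 0], 1],
  [[0, 0, -4.6], [0, 0, 0], 1],
  [[0, 0, -4.6], [0, 0, 0], 1],
])

```text
t: 19.85
eef_pos: [0.6037, -0.3062, 0.3134]
tool_rot: [-0.0, 0.752, -0.659, 0.001]
contact_force: [-0.4, 0.9, 0.3]
gripper_width: 1.002
```

```bash
python3 - <<'E'
from h import *
o=get_obs();d=read_camera('wrist');C=cam(d,o);save('w7.png',d['color'])
b=bluemask(d['color']);m,c=comp(b,proj(C,[.604,-.306,.151])[0])
r=fit([C],[m],[.604,-.306,.131],(.066,.018),.121,.150);print(r.x.round(4),r.fun)
# key press pose: red key
plan([.4568,-.2957,.2],-82.5); plan([.4568,-.2957,.3],-82.5)
E
```

```text
[ 0.6035 -0.308   0.1434] 0.13362514972686768
shift [-1.178  5.753  4.494] turn [0.005 0.002 0.002] rows>= 3.0 t 19.9 pos [ 0.6033 -0.3061  0.3122] F [-0.4  -0.19 -0.92] grip 1.0 q [ 0.51  0.48 -0.19  1.53  0.1   1.14 -1.14]
shift [-1.179  5.756  0.494] turn [0.005 0.002 0.002] rows>= 2.4 t 19.9 pos [ 0.6033 -0.3061  0.3122] F [-0.4  -0.19 -0.92] grip 1.0 q [ 0.51  0.48 -0.19  1.53  0.1   1.14 -1.14]
```

View pics/w7.png

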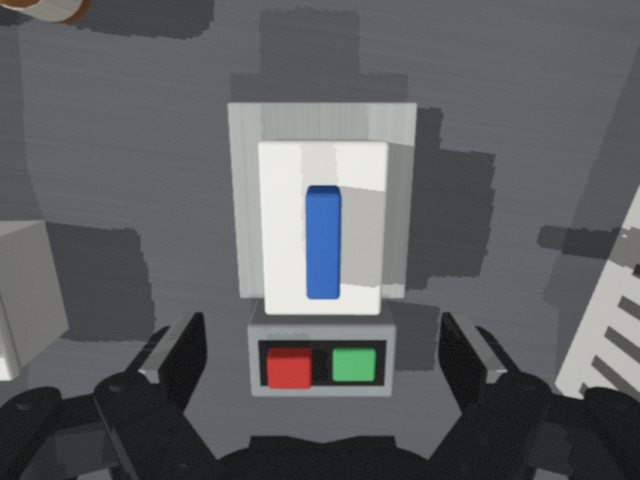

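Box upright, centred on the platform at (323,228). Next: shut the fingers, move over the red key and stop about 10 mm above it.

Emit:
apply_moves([
  [[-0.3, 1.5, 0], [0, 0, 0], -1],
  [[-0.7, 3.3, 0], [0, 0, 0], -1],
  [[-1.0, 4.9, 0], [0, 0, 0], -1],
  [[-1.18, 5.7, 0], [0, 0, 0], -1],
  [[-1.18, 5.75, 0], [0, 0, 0], -1],
  [[-1.18, 5.75, 0.5], [0, 0, 0], -1],
  [[-1.18, 5.75, 1.8], [0, 0, 0], -1],
  [[-1.18, 5.75, 3.3], [0, 0, 0], -1],
  [[-1.18, 5.75, 4.8], [0, 0, 0], -1],
  [[-1.18, 5.75, 5.8], [0, 0, 0], -1],
  [[-1.18, 5.75, 6.2], [0, 0, 0], -1],
  [[-1.18, 5.75, 6.2], [0, 0, 0], -1],
  [[-1.18, 5.75, 6.2], [0, 0, 0], -1],
])

```text
t: 21.52
eef_pos: [0.4581, -0.296, 0.1587]
tool_rot: [-0.0, 0.752, -0.659, 0.001]
contact_force: [-0.0, 0.2, -0.5]
gripper_width: 0.0
```

```bash
python3 - <<'E'
from h import *
for c in('wrist','scene'):
    d=read_camera(c); 
    if c=='scene': save('s8.png',cv2.resize(d['color'][200:400,40:240],(700,700)))
    else: save('w8.png',d['color'])
plan([.4568,-.2957,.1336],-82.5)
E
```

```text
shift [-0.021  0.046  1.013] turn [-0.009 -0.007  0.002] rows>= 0.4 t 21.62 pos [ 0.458  -0.296   0.1589] F [-0.32 -0.31  0.48] grip -0.0 q [ 0.61  0.46 -0.18  1.98  0.12  0.71 -1.09]
```

View pics/s8.png

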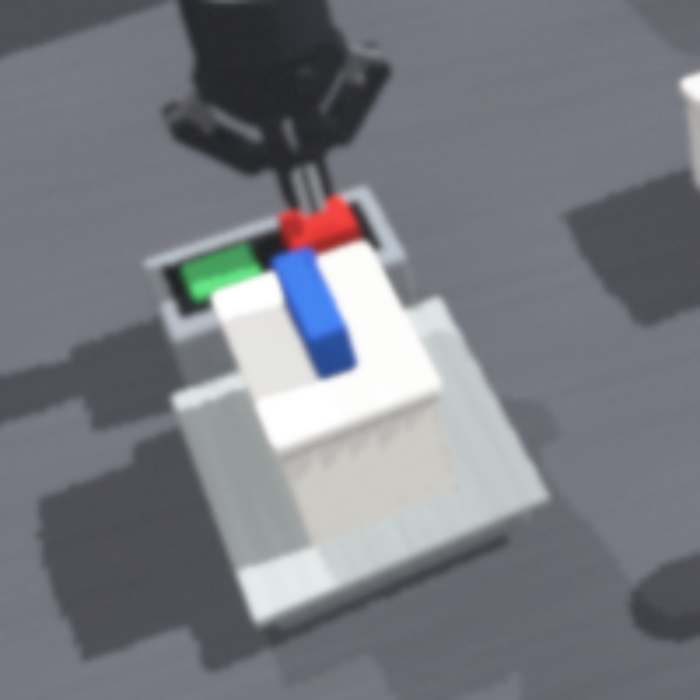

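View pics/w8.png

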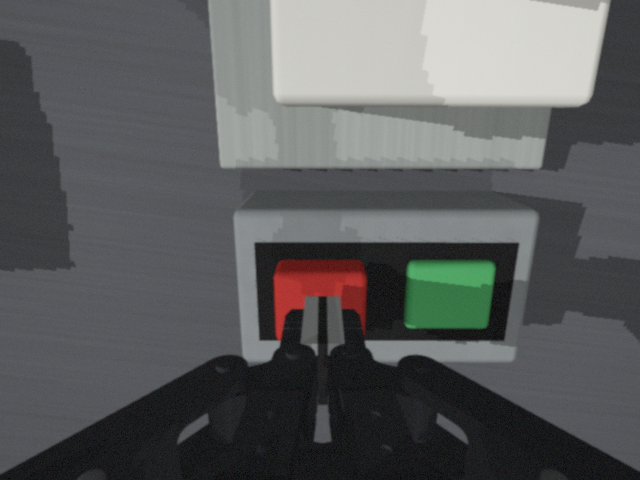

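Shut fingertips are over the red key at (320,300), camera and body clear of the box. Press down.

Emit:
apply_moves([
  [[-0.02, 0.04, 0.2], [0, 0, 0], -1],
  [[-0.02, 0.04, 0.4], [0, 0, 0], -1],
  [[-0.02, 0.04, 0.55], [0, 0, 0], -1],
  [[-0.02, 0.04, 0.7], [0, 0, 0], -1],
  [[-0.02, 0.04, 0.82], [0, 0, 0], -1],
  [[-0.02, 0.04, 0.92], [0, 0, 0], -1],
  [[-0.02, 0.04, 0.98], [0, 0, 0], -1],
  [[-0.02, 0.04, 1.02], [0, 0, 0], -1],
  [[-0.02, 0.04, 1.02], [0, 0, 0], -1],
])

```text
t: 22.75
eef_pos: [0.4561, -0.2954, 0.1336]
tool_rot: [0.0, 0.752, -0.659, -0.0]
contact_force: [-5.9, 2.1, 16.1]
gripper_width: 0.003
```

```bash
python3 - <<'E'
from h import *
d=read_camera('wrist');save('w9.png',d['color'])
plan([.4568,-.2957,.1336],-82.5)
E
```

```text
shift [ 0.015 -0.025 -0.   ] turn [ 0.002 -0.001  0.001] rows>= 0.0 t 22.8 pos [ 0.4561 -0.2954  0.1336] F [-6.03  2.63 16.78] grip -0.002 q [ 0.6   0.5  -0.18  1.99  0.14  0.66 -1.1 ]
```

View pics/w9.png

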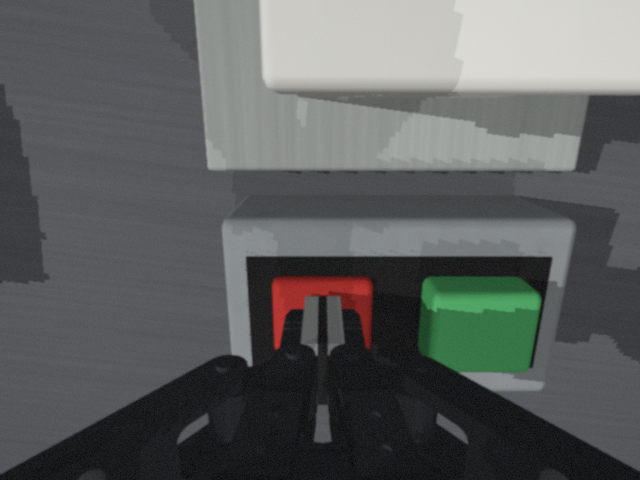

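16 N against a 3–5 N key means it is at its stop, and green at (480,325) has risen. A last 0.5 mm nudge, then retreat straight up and away.

Emit:
apply_moves([
  [[0, 0, 0.02], [0, 0, 0], -1],
  [[0, 0, 0.02], [0, 0, 0], -1],
  [[0, 0, -0.1], [0, 0, 0], -1],
  [[0, 0, -0.6], [0, 0, 0], -1],
  [[0, 0, -1.8], [0, 0, 0], -1],
  [[0, 0, -3.5], [0, 0, 0], -1],
  [[0, 0, -5.5], [0, 0, 0], -1],
  [[0, 0, -7.0], [0, 0, 0], -1],
  [[0, 0, -7.2], [0, 0, 0], -1],
  [[0, 0, -7.2], [0, 0, 0], -1],
])

```text
t: 24.05
eef_pos: [0.4561, -0.2954, 0.3125]
tool_rot: [-0.0, 0.752, -0.659, 0.0]
contact_force: [-0.2, 0.0, -0.2]
gripper_width: 0.003
```

```bash
python3 - <<'E'
from h import *
o=get_obs();dw=read_camera('wrist');Cw=cam(dw,o);save('w10.png',dw['color'])
ds=read_camera('scene');dt=read_camera('top');save('s10.png',ds['color']);save('t10.png',dt['color'])
Cs,Ct=cam(ds),cam(dt)
b=bluemask(ds['color'])
m,c=comp(b,proj(Cs,[.604,-.306,.14])[0]); r=fit([Cs],[m],[.604,-.306,.131],(.066,.018),.121,.150);print('box scene',r.x.round(4),r.fun)
bt=bluemask(dt['color'])
for n,p in dict(P=(.483,.3885,-.05),Q=(.487,.2516,0),S=(.484,-.0062,.145)).items():
    m,c=comp(bt,proj(Ct,[p[0],p[1],.105])[0]);r=fit([Ct],[m],p,(.066,.018),.091,.12);print(n,r.x.round(4),round(float(r.fun),3))
# key heights from wrist: fit z via scene+wrist triangulation of keys
def key(d,k):
    hsv=cv2.cvtColor(d['color'],cv2.COLOR_RGB2HSV);H=hsv[...,0]
    return ((((H<8)|(H>172))&(hsv[...,1]>110)&(hsv[...,2]>90)) if k==0 else ((H>50)&(H<80)&(hsv[...,1]>90))).astype(np.uint8)
for k,xy in enumerate(((.4565,-.2957),(.4645,-.355))):
    m,c=comp(key(dw,k),proj(Cw,[*xy,.065])[0]);
    for z in(.061,.067,.073):
        r=fit([Cw],[m],[*xy,.132],(.034,.04),.055,z);print('key',k,z,r.x.round(4),round(float(r.fun),3))
print(get_obs()['t'],get_obs()['contact_force'])
E
```

```text
box scene [ 0.6049 -0.3073  0.1266] 0.07889336347579956
P [ 0.4832  0.3885 -0.0437] 0.099
Q [0.487  0.2512 0.0066] 0.036
S [ 0.4834 -0.006   0.1462] 0.067
key 0 0.061 [ 0.4544 -0.296   0.1273] 0.03
key 0 0.067 [ 0.4549 -0.296   0.1535] 0.056
key 0 0.073 [ 0.4545 -0.2958  0.1333] 0.109
key 1 0.061 [ 0.4603 -0.3573  0.1685] 0.148
key 1 0.067 [ 0.4614 -0.3569  0.13  ] 0.078
key 1 0.073 [ 0.4623 -0.3556  0.1303] 0.019
24.2 [-1.38420342  0.09851884  0.03145382]
```

View pics/s10.png

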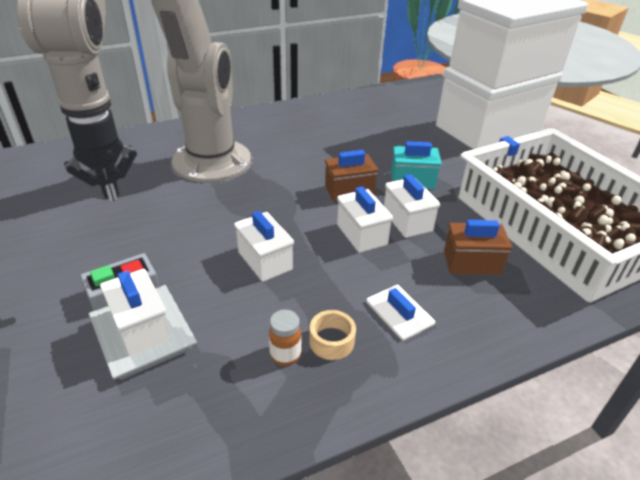

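View pics/w10.png

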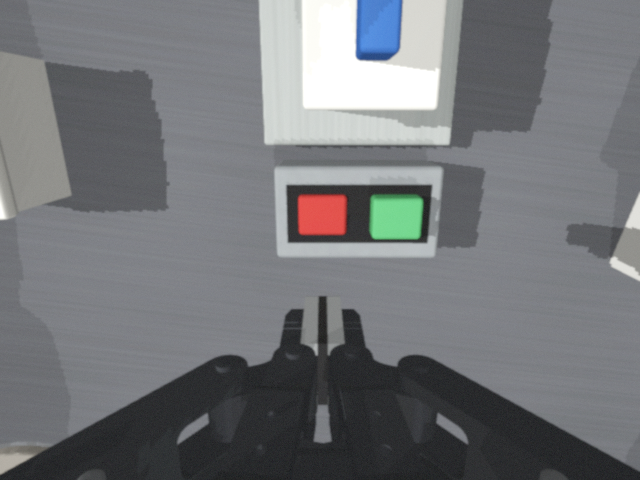

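The box is on the platform at (137,310) in the scene view, with the other three boxes and the bystanders unmoved. In the wrist view the red key at (322,215) is down and the green key at (396,217) is up. The gripper touches nothing, so I'm handing in.

```bash
python3 -c "
from h import *
print(hand_in())"
```

```text
the job is handed in; nothing more can be done
None
```

I found the short box, set it on the platform and pressed the red key home. The job was handed in at about 24 s of the 72 s allowed.

- **Finding it:** I lifted two boxes. The first, nearest the station, pulled about 4.9–5.1 N, so it is full; I put it back, and its position still matches the start to about 1 mm. The second pulled about 3.0–3.2 N (about 0.30–0.33 kg), so it is the short one. I did not lift the other two.
- **Placing it:** It stands upright on the platform, within about 2 mm of the centre and about 1° of the platform's angle by the wrist and scene cameras. It pressed with about 8 N as it touched down, before I eased off and released it.
- **Keys:** I pressed red to its stop at about 16 N, well over the 3–5 N it needs, then nudged it 0.5 mm more. In the last wrist picture the fit matches red at 61 mm (fully down) and green at 73 mm (fully up).
- **The rest:** The three full boxes measure within about 1 mm of where they started. The jar, tape and spare lid look unmoved in the picture, but I did not measure them. The gripper was clear, and no last check failed.

The first fits of the box positions were poor because blur made the blue bars look smaller. I corrected for that before reaching for anything, and the wrist camera agreed to within about 2 mm for the two boxes I gripped.

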